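Set the timing pulley to its mark and lock it with the timing pin

TASK

Turn the stiff timing pulley by its rim until the engraved mark on the rim faces the fixed pointer. Then take the timing pin from its parking block, push it through the pulley's hole into the fixture, past the sprung catch, and feel for the hidden stop at the bottom: press the pin firmly onto that stop for a moment (about 15 to 20 N, never over 35). Let go with the pin standing on its stop, and leave the spanner, screwdriver and nut where they lie.

Things in the scene. Friction and masses are not known exactly. Their poses are not given: they have to be found in the camera images.
- fixture: Grey cast base plate 170 x 175 mm, 10 mm thick, fixed to the bench, with a vertical shaft that carries the pulley. Origin on the bench right under the shaft; z up; the pointer is on its -x side (towards the robot), the lock bush (32 mm high, hole 11 mm, mouth chamfered) on its +x side, 40 mm from the shaft.
- pulley (a joint): Angle of the pulley on its vertical shaft, rad, counter-clockwise from above positive. 0 = mark exactly at the pointer and the pulley's hole exactly over the bush's hole. It starts 0.5 to 1.2 rad off on the positive side, so it has to be turned clockwise. It stays where it is left: dry friction of about 0.3 N m (4.6 N at the rim).
- shaft_axis (a point): Point on the shaft's axis, 64 mm above the bench, level with the top of the rim. The aluminium pulley round it is 140 mm in outer diameter; its rim is a ring 10 mm thick (radius 60 to 70 mm), from 34 to 64 mm above the bench, open above and below. Hub: radius 19 mm, top 65 mm high.
- mark (a point): The engraved line across the rim's top; this point is its outer end, 70 mm from the shaft's axis, 64 mm high. Turns with the pulley.
- pointer_tip (a point): Tip of the fixed steel pointer, 75.5 mm from the shaft's axis, 64 mm high; its post stands outside the rim.
- pulley_hole (a point): Mouth (top) of the 11 mm through hole in the pulley's 30 mm wide boss, 40 mm from the shaft's axis, 56 mm high, opposite the mark; the boss is 14 mm thick, the mouth chamfered 1.5 mm. Turns with the pulley.
- timing_pin: Loose steel pin 108 mm long, about 0.12 kg, standing upright. Origin at the centre of its lower tip, z along the pin towards the head. Shank 10 mm in diameter and 58 mm long, its lowest 5 mm tapered to 5 mm; collar 26 mm in diameter from 58 to 63 mm (stays 3 to 16 mm clear of the pulley when home); neck 14 mm in diameter; round grip knob 22 mm in diameter from 78 to 108 mm above the tip.
- parking_block: Fixed dark steel block 46 x 46 mm, 62 mm high, with a foot 80 mm long and an upright 13 mm hole in which the pin stands at the start (collar on the block's top). Origin at the centre of its underside.
- spanner: Combination spanner 38 x 240 x 7 mm lying on the bench behind the fixture (far side); bystander. Origin at the centre of its underside, long side along its y.
- screwdriver: Screwdriver 32 x 200 x 32 mm lying on the bench to the left of the fixture; bystander. Origin at the centre of its underside, long side along its y.
- nut: Hexagon nut 24 x 27 x 13 mm lying near the parking block; bystander. Origin at the centre of its underside.
- rim_window (a point): Middle of the rim's wall on its top edge, 65 mm from the shaft's axis, 120 degrees clockwise (from above) of the mark; turns with the pulley. Inside the rim here is an open window between spokes, about 40 mm deep radially and 45 mm or more wide: a finger can go down in it to 34 mm above the bench, to pinch the rim from above. Like windows lie at the mark and 120 degrees counter-clockwise of it.
- lock_hole (a point): Mouth (top, 32 mm above the bench) of the fixture's 11 mm bush hole, 40 mm from the shaft's axis. A sprung ball in it, 21 mm above the bench, drags on the shank: from there on the pin needs a push of about 2 to 8 N, and stays. A stop screw out of sight ends the hole 1.5 to 13.5 mm above the bench, set differently each time; it can only be felt, as force rising steeply.
There are look-alikes about, which are no part of the job. Of the things that look like the timing_pin, take the one that is farthest to the robot's left at the start.

How it is judged:
By the outcome, as a careful person would: the job done as asked, in the order asked, and still so for the second after the job is handed in, with the robot touching nothing.
It also fails if it takes over 64 s, if anything falls off the work surface, if the arm or the gripper's body presses on something with over 40 N, if the wrist force passes 120 N, or if a joint passes its speed limit or range.

ROBOT

A 7-joint arm with a two-finger parallel gripper is mounted at the origin on a cart in front of the work surface, level with it; the furniture and walls round the work are solid. World frame = base frame: x ahead of the robot, y to its left, z up, the work surface at z = 0. Lengths are in m, angles in rad, forces in N, time in s.
With the tool pointing down it reaches from about 0.4 to 0.85 m from the base axis. Payload 4.5 kg.
Tool frame: the origin (TCP) lies midway between the tips of the shut fingers; the grasp point (between the pads) lies behind it (r.grip_point_offset is the z of the grasp point in the tool frame, in m); z points along the fingers, y is the line along which they close (so a half turn about z gives the same grasp; the last joint's range is limited). The gripper opens to 88 mm and grips with 3 to 60 N. Pads are 18 mm wide; open, the fingers measure 123 mm over their backs; the gripper's body (75 mm by 187 mm) begins 45 mm behind the grasp point.
Start: joints at [-1.173, 0.689, -0.195, 1.565, 0.157, 0.902, -0.215], TCP at [0.222, 0.584, 0.239] pointing down, gripper open.
Joint ranges: [-3.01, 3.01], [-0.46, 2.08], [-1.47, 1.51], [0.13, 2.56], [-1, 4.14], [0.04, 2.09], [-2.66, 2.66]. Speed limits (rad/s): [2.57, 2.57, 3.14, 3.14, 3.14, 3.14, 3.14].

INTERFACE

Orientations are given as a unit quaternion [x, y, z, w].
In Python, from plant import r, optics, workorder gives the robot as it stands.
- The arm moves only by the shell command python3 -m creep 'ROWS' [FORCE]. ROWS is JSON, a list of rows, each an object of numbers: "grip": the gripper command: -1 is shut, 1 is fully open, values between are in proportion; "tx", "ty", "tz": the shift along the tool's x, y, z in cm; "spin": the turn about the tool's z in degrees. In form: [{"grip": .., "tx": .., "ty": .., "tz": .., "spin": ..}, ...]. A call has 1 to 8 rows; each row shifts and turns the commanded pose from where the row before left it, along the tool's axes as they then stand; what a row does not reach is not made up. A row lasts 1/12 s, in which the tool goes at most 41.7 mm and 7.16 degrees, less where a joint would pass 70% of its speed; a pose out of reach is approached as far as the arm can. A call with a gripper value outside its range is refused whole. The fingers move at their own pace and stop on an object; FORCE is the grip in N (left out, the last holds). Time passes only in rows, so rows that do not move let the fingers close. It gives the time, the measured TCP pose, the force, the opening and the grip force at its end, in the units of the state.
- r.get_state(): the state, without advancing time (a new reading comes with each control period).
- optics.snapshot(name): name is "side" or "top" or "wrist"; returns (picture, depth): 480x640x3 uint8, red, green, blue; 480x640 float32, m along the optical axis (not along the pixel's ray), 0 where there is no reading.
- optics.get_calibration(name): a dict with "fx", "fy", "cx", "cy" (pixels), "D" ([k1, k2, p1, p2, k3] as OpenCV has them; the pictures are not rectified), "extrinsics" (4x4, takes a point from world to camera coordinates). Camera axes: x right, y down, z forward; pixel columns grow to the right and rows downward; lengths in m; the calibration is good to about 2 mm. A picture is of the moment at which its call begins: read the wrist's pose just before it. get_calibration takes no time and is no camera call; for the wrist camera it gives the pose at the moment of the call.
- workorder.finish_job(): hands the job in; it is judged then, once.
The state is a dict: "clock": time; "q": joint angles; "qd": joint speeds; "joint_torque": joint torques, N m; "tool_pos": TCP position; "eef_rot": TCP orientation; "contact_force": force on the tool from outside, world axes, zero at the start; "moment": the same for the moment, N m; "opening": opening from 0.0 (shut) to 1.0 (fully open); "finger_force": force on a finger pad.
Only numpy, scipy, OpenCV 4.12 (cv2) and the standard library are available. Lean on these libraries where they do the work, as an engineer would, in place of code of your own. Each camera call takes 0.05 s, during which the arm holds its last target. There are 200 camera calls.

## Working session

There is one attempt and no reset: what is moved stays moved. The work goes in short steps, Python scripts to look and compute and a shell command to move; the robot and the scene stay as the last step left them, time stands still between calls to the robot, and variables do not carry over. Pictures are saved under pics/ and viewed, at most 10 in all, crops included, and the job is handed in when it is done.

```bash
ls; mkdir -p pics; cat > h.py <<'E'
import numpy as np, cv2
from plant import r, optics, workorder
from scipy.spatial.transform import Rotation as R
def cal(n):
    c=optics.get_calibration(n);K=np.array([[c['fx'],0,c['cx']],[0,c['fy'],c['cy']],[0,0,1.]])
    return K,np.array(c['D'],float),np.array(c['extrinsics'])
def ray(c,px):
    K,D,E=c;u=cv2.undistortPoints(np.array(px,float).reshape(-1,1,2),K,D).reshape(-1,2)
    d=np.c_[u,np.ones(len(u))]@E[:3,:3];o=-E[:3,:3].T@E[:3,3];return o,d
def plane(c,px,z):
    o,d=ray(c,px);return o+d*((z-o[2])/d[:,2])[:,None]
def proj(c,P):
    K,D,E=c;return cv2.projectPoints(np.array(P,float).reshape(-1,1,3),cv2.Rodrigues(E[:3,:3])[0],E[:3,3],K,D)[0].reshape(-1,2)
def snap(n):
    c=cal(n);p,d=optics.snapshot(n);return c,cv2.cvtColor(p,cv2.COLOR_RGB2BGR),d
def cloud(c,d):
    v,u=np.mgrid[0:480,0:640];o,dr=ray(c,np.c_[u.ravel(),v.ravel()]);return (o+dr*d.ravel()[:,None]).reshape(480,640,3)
E
python3 - <<'E'
from h import *
for n in ('top','side'):
    c,p,d=snap(n);cv2.imwrite(f'pics/{n}0.png',p);np.savez(f'/tmp/{n}0',p=p,d=d)
    print(n,-c[2][:3,:3].T@c[2][:3,3],c[2][:3,:3].round(2).tolist(),c[0][0,0])
s=r.get_state();print(s,r.grip_point_offset)
E
```

```text
pics
top [0.40702791 0.00796863 1.49950711] [[-0.01, -1.0, 0.02], [-1.0, 0.01, -0.1], [0.1, -0.02, -0.99]] 615.3266232671431
side [ 1.37553296 -0.40530773  0.84261929] [[0.45, 0.89, -0.02], [0.57, -0.3, -0.76], [-0.69, 0.34, -0.64]] 602.2706087401006
{'clock': 0.1, 'q': array([-1.17318788,  0.6898673 , -0.19450227,  1.56620669,  0.15727444,
        0.90249382, -0.21511745]), 'qd': array([ 0.00180349, -0.00261899,  0.00050148, -0.00370528,  0.00017587,
       -0.00026333,  0.00030134]), 'joint_torque': array([-3.84883766e-03, -5.28497744e+01, -1.27152745e+00, -1.53837365e+01,
       -5.25327923e-02,  1.93686727e-03,  4.88154762e-05]), 'tool_pos': array([0.22224566, 0.58356465, 0.23801914]), 'eef_rot': array([ 1.80890276e-01,  9.83502962e-01, -7.89368777e-04, -8.98789719e-05]), 'contact_force': array([-0.29034019, -0.56722511,  0.02314834]), 'moment': array([-0.04912585, -0.03320633,  0.00434435]), 'finger_force': 0.0, 'opening': 1.0023336745450009} -0.0187
```

View pics/top0.png

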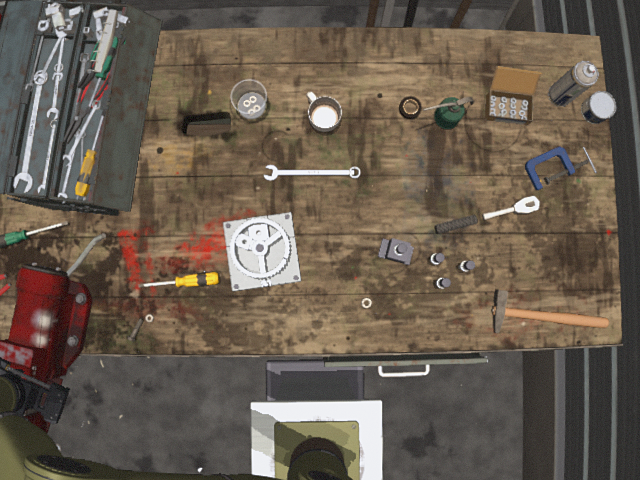

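View pics/side0.png

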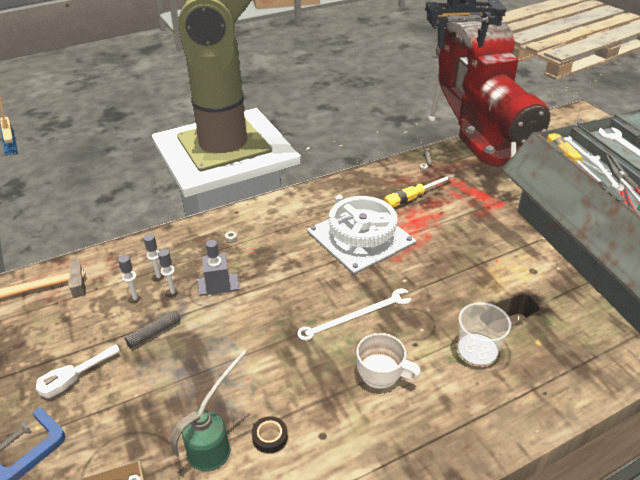

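The top view shows the pulley at (260,248). Candidates for the pin: in the block at (398,250), loose ones at (437,258), (467,266) and (443,283). The leftmost one (smallest column) is the one in the block, (398,250). Now a close crop to check it.

```bash
python3 - <<'E'
from h import *
f=np.load('/tmp/top0.npz');p,d=f['p'],f['d'];c=cal('top')
a=cv2.resize(p[200:300,210:310],None,fx=4,fy=4,interpolation=cv2.INTER_CUBIC);b=cv2.resize(p[220:320,370:470],None,fx=4,fy=4,interpolation=cv2.INTER_CUBIC)
cv2.imwrite('pics/crop0.png',np.hstack([a,b]))
W=cloud(c,d)
def look(u0,u1,v0,v1,z0,z1,n):
    w=W[v0:v1,u0:u1].reshape(-1,3);m=(w[:,2]>z0)&(w[:,2]<z1);q=w[m];print(n,m.sum(),np.median(q,0).round(4),((q.min(0)+q.max(0))/2).round(4),np.ptp(q,axis=0).round(3))
look(210,310,200,300,.055,.07,'rim');look(210,310,200,300,.004,.015,'plate')
look(370,425,225,275,.1,.13,'knob');look(370,425,225,275,.056,.066,'block top')
w=W[200:300,210:310].reshape(-1,3);m=(w[:,2]>.004)&(w[:,2]<.015);print(cv2.minAreaRect((w[m,:2]*1000).astype(np.float32)))
w=W[225:275,370:425].reshape(-1,3);m=(w[:,2]>.05)&(w[:,2]<.066);print(cv2.minAreaRect((w[m,:2]*1000).astype(np.float32)))
E
```

```text
rim 1235 [0.5241 0.1295 0.0617] [0.512  0.1299 0.0625] [0.158 0.142 0.015]
plate 3202 [0.5012 0.1135 0.0091] [0.5211 0.1333 0.0095] [0.244 0.243 0.011]
knob 74 [ 0.512  -0.1988  0.1113] [ 0.5124 -0.1988  0.1095] [0.019 0.021 0.018]
block top 263 [ 0.5093 -0.1947  0.0613] [ 0.5126 -0.1989  0.061 ] [0.055 0.055 0.01 ]
((521.2327880859375, 133.927978515625), (243.24282836914062, 242.42713928222656), 89.54106140136719)
((512.8388671875, -199.5136260986328), (47.019020080566406, 47.11263656616211), 73.25648498535156)
```

View pics/crop0.png

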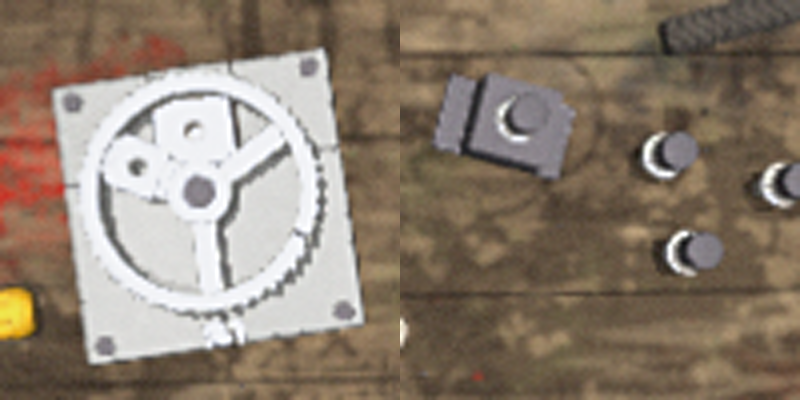

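The crop shows the right-most view of the mark tick at crop (303,237), so pulley ≈57° off. The pointer is at (225,330), the hole boss at (138,167) and the bush under the square at (193,128). The chosen pin stands in the block (knob at crop (527,113)); the three others are free-standing look-alikes.

```bash
cat >> h.py <<'E'
def go(P,yaw,n,pos=None,rot=None):
    "n equal rows to P with tool y at yaw (deg, mod 180): shifts cm per row, spin deg per row; tool-axis tilt report"
    s=r.get_state();pos=np.array(s['tool_pos'] if pos is None else pos);M=R.from_quat(s['eef_rot'] if rot is None else rot).as_matrix()
    y0=np.degrees(np.arctan2(M[1,1],M[0,1]));dy=(yaw-y0+90)%180-90;sp=-dy/n
    for i in range(n):
        t=M.T@(np.array(P)-pos)/(n-i);pos=pos+M@t;print('row',i,(t*100).round(2),'spin',round(sp,2))
        M=M@R.from_euler('z',sp,degrees=True).as_matrix()
def st():
    s=r.get_state();M=R.from_quat(s['eef_rot']).as_matrix();print('t',round(s['clock'],2),'pos',s['tool_pos'].round(4),'yaw',np.degrees(np.arctan2(M[1,1],M[0,1])).round(2),'tilt',M[:2,2].round(4),'q7',s['q'][6].round(2),'F',s['contact_force'].round(1),'op',round(s['opening'],3),'ff',round(s['finger_force'],1))
E
python3 - <<'E'
from h import *
c=cal('top')
print(plane(c,[(260.5,247.5)],.065),plane(c,[(266,281)],.064),plane(c,[(285.5,259)],.064),plane(c,[(244.5,241.8)],.056))
c=cal('wrist');s=r.get_state();M=R.from_quat(s['eef_rot']).as_matrix()
print('cam in tool',M.T@(-c[2][:3,:3].T@c[2][:3,3]-s['tool_pos']),(c[2][:3,:3]@M).round(3).tolist(),c[0][0,0]);st()
go([.46,.14,.30],99,10)
E
```

```text
[[0.52052184 0.12571142 0.065     ]] [[0.44216588 0.11327148 0.064     ]] [[0.49307196 0.06741168 0.064     ]] [[0.5350804  0.16423466 0.056     ]]
cam in tool [ 0.08417224 -0.00091157 -0.14498704] [[0.0, 1.0, 0.001], [-0.946, 0.0, -0.324], [-0.324, -0.001, 0.946]] 341.09316738008266
t 0.1 pos [0.2222 0.5836 0.238 ] yaw 69.16 tilt [-0.0005 -0.0015] q7 -0.22 F [-0.3 -0.6  0. ] op 1.002 ff 0.0
row 0 [-3.8  -3.3  -0.61] spin -2.98
row 1 [-3.62 -3.49 -0.61] spin -2.98
row 2 [-3.44 -3.68 -0.61] spin -2.98
row 3 [-3.24 -3.85 -0.61] spin -2.98
row 4 [-3.04 -4.02 -0.61] spin -2.98
row 5 [-2.82 -4.17 -0.61] spin -2.98
row 6 [-2.6  -4.31 -0.61] spin -2.98
row 7 [-2.37 -4.44 -0.61] spin -2.98
row 8 [-2.14 -4.56 -0.61] spin -2.98
row 9 [-1.9  -4.66 -0.61] spin -2.98
```

```bash
python3 -m creep '[{"grip":1,"tz":-4},{"grip":1,"tz":-4},{"grip":1,"tz":-2,"tx":-1,"ty":-2},{"grip":1,"tx":-2,"ty":-3.6,"spin":-3},{"grip":1,"tx":-2,"ty":-3.6,"spin":-3},{"grip":1,"tx":-2,"ty":-3.6,"spin":-3},{"grip":1,"tx":-2,"ty":-3.6,"spin":-3},{"grip":1,"tx":-2,"ty":-3.6,"spin":-3}]' 30
python3 - <<'E'
from h import *
st();go([.50,.125,.19],99,9)
E
```

```text
t 0.1 pos [0.2222 0.5836 0.238 ] yaw 69.16 tilt [-0.0005 -0.0015] q7 -0.22 F [-0.3 -0.6  0. ] op 1.002 ff 0.0
row 0 [-4.7  -3.66  0.54] spin -3.32
row 1 [-4.48 -3.93  0.54] spin -3.32
row 2 [-4.24 -4.18  0.54] spin -3.32
row 3 [-3.99 -4.42  0.54] spin -3.32
row 4 [-3.73 -4.64  0.54] spin -3.32
row 5 [-3.46 -4.85  0.54] spin -3.32
row 6 [-3.17 -5.04  0.54] spin -3.32
row 7 [-2.87 -5.22  0.54] spin -3.32
row 8 [-2.57 -5.37  0.54] spin -3.32$[0]: bad value
```

```bash
python3 -m creep '[{"grip":1,"tx":0,"ty":0,"tz":-4,"spin":0},{"grip":1,"tx":0,"ty":0,"tz":-4,"spin":0},{"grip":1,"tx":-1,"ty":-2,"tz":-2,"spin":0},{"grip":1,"tx":-2,"ty":-3.6,"tz":0,"spin":-3},{"grip":1,"tx":-2,"ty":-3.6,"tz":0,"spin":-3},{"grip":1,"tx":-2,"ty":-3.6,"tz":0,"spin":-3},{"grip":1,"tx":-2,"ty":-3.6,"tz":0,"spin":-3},{"grip":1,"tx":-2,"ty":-3.6,"tz":0,"spin":-3}]' 30
python3 - <<'E'
from h import *
st();go([.50,.125,.19],99,9)
E
```

```text
clock: 0.77
tool_pos: [0.2746, 0.3605, 0.3385]
eef_rot: [0.049, 0.999, -0.0, -0.0]
contact_force: [0.8, 0.4, 0.0]
opening: 1.002
finger_force: 0.0
t 0.77 pos [0.2746 0.3605 0.3385] yaw 84.38 tilt [-0.0003 -0.0008] q7 0.31 F [0.8 0.4 0. ] op 1.002 ff 0.0
row 0 [-2.75 -2.36  1.65] spin -1.62
row 1 [-2.68 -2.43  1.65] spin -1.62
row 2 [-2.61 -2.51  1.65] spin -1.62
row 3 [-2.54 -2.58  1.65] spin -1.62
row 4 [-2.46 -2.65  1.65] spin -1.62
row 5 [-2.39 -2.72  1.65] spin -1.62
row 6 [-2.31 -2.79  1.65] spin -1.62
row 7 [-2.23 -2.85  1.65] spin -1.62
row 8 [-2.15 -2.92  1.65] spin -1.62
```

```bash
python3 -m creep '[{"grip":1,"tx":-2.8,"ty":-2.7,"tz":1.4,"spin":-2},{"grip":1,"tx":-2.8,"ty":-2.7,"tz":1.4,"spin":-2},{"grip":1,"tx":-2.8,"ty":-2.7,"tz":1.4,"spin":-2},{"grip":1,"tx":-2.8,"ty":-2.8,"tz":1.4,"spin":-2},{"grip":1,"tx":-2.7,"ty":-2.9,"tz":1.4,"spin":-2},{"grip":1,"tx":-2.6,"ty":-2.9,"tz":1.4,"spin":-2},{"grip":1,"tx":-2.5,"ty":-2.9,"tz":1.4,"spin":-2},{"grip":1,"tx":-2.5,"ty":-2.9,"tz":1.4,"spin":0}]' | head -2
python3 -m creep '[{"grip":1,"tx":0,"ty":0,"tz":1.8,"spin":0},{"grip":1,"tx":0,"ty":0,"tz":1.8,"spin":0},{"grip":1,"tx":0,"ty":0,"tz":0,"spin":0},{"grip":1,"tx":0,"ty":0,"tz":0,"spin":0}]' | head -2
python3 - <<'E'
from h import *
st();c,p,d=snap('wrist');st();cv2.imwrite('pics/w1.png',p);np.savez('/tmp/w1',p=p,d=d,E=c[2])
W=cloud(c,d);m=(W[...,2]>.057)&(W[...,2]<.072)&(np.hypot(W[...,0]-.52,W[...,1]-.126)<.08)&(np.hypot(W[...,0]-.52,W[...,1]-.126)>.05)
q=W[m];print(m.sum(),np.median(q,0));A=np.c_[2*q[:,:2],np.ones(len(q))];x=np.linalg.lstsq(A,(q[:,:2]**2).sum(1),rcond=None)[0];print(x[:2],np.sqrt(x[2]+x[:2]@x[:2]))
E
```

```text
clock: 1.43
tool_pos: [0.4947, 0.1406, 0.226]
clock: 1.77
tool_pos: [0.4931, 0.1425, 0.1903]
t 1.77 pos [0.4931 0.1425 0.1903] yaw 98.18 tilt [-0.0025 -0.0006] q7 1.07 F [ 0.8 -0.1 -0.2] op 1.0 ff 0.0
t 1.82 pos [0.4937 0.1431 0.1912] yaw 98.21 tilt [-0.0004  0.0002] q7 1.07 F [ 0.1  0.3 -0.8] op 0.998 ff 0.0
5981 [0.50894815 0.12488392 0.06271657]
[0.51878207 0.12751584] 0.06448073012356023
```

View pics/w1.png

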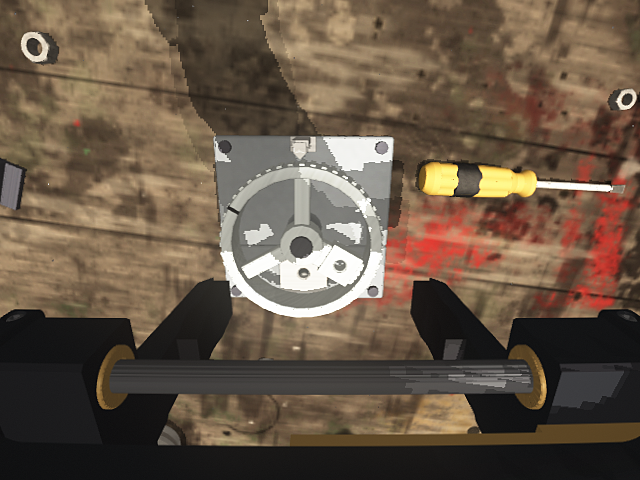

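The wrist view shows the pointer tip at (301,160), mark at (233,210), hub at (301,246), pulley hole at (340,265) and bush hole at (303,272).

```bash
cat >> h.py <<'E'
def rim(p,c,z=.064,c0=(.5195,.1265)):
    "shaft centre from hub dark disc; returns polar unwrapped top of rim"
    pass
E
python3 - <<'E'
from h import *
f=np.load('/tmp/w1.npz');K,D,_=cal('wrist');c=(K,D,f['E'])
P={n:plane(c,[u],z)[0] for n,u,z in [('hub',(301,246),.065),('pt',(301,160),.064),('mark',(228.5,207),.064),('marki',(238,213),.064),('ph',(340,265),.056),('lh',(303,272),.032)]}
for n in P:
    v=P[n]-P['hub'];print(n,P[n].round(4),np.hypot(*v[:2]).round(4),np.degrees(np.arctan2(v[1],v[0])).round(2))
E
```

```text
hub [0.518  0.1276 0.065 ] 0.0 0.0
pt [0.4463 0.1186 0.064 ] 0.0723 -172.84
mark [0.4927 0.0642 0.064 ] 0.0683 -111.75
marki [0.4967 0.0723 0.064 ] 0.0593 -111.04
ph [0.5348 0.1645 0.056 ] 0.0405 65.5
lh [0.5581 0.1327 0.032 ] 0.0405 7.25
```

```bash
python3 - <<'E'
from h import *
go([.478,.179,.11],128,6)
E
```

```text
row 0 [0.17 0.63 1.35] spin -4.96
row 1 [0.12 0.64 1.35] spin -4.96
row 2 [0.06 0.65 1.35] spin -4.96
row 3 [0.   0.65 1.35] spin -4.96
row 4 [-0.05  0.65  1.35] spin -4.96
row 5 [-0.11  0.64  1.35] spin -4.96
```

```bash
python3 -m creep '[{"grip":-0.32,"tx":0.2,"ty":0.6,"tz":1.3,"spin":-5},{"grip":-0.32,"tx":0.1,"ty":0.6,"tz":1.3,"spin":-5},{"grip":-0.32,"tx":0.1,"ty":0.7,"tz":1.3,"spin":-5},{"grip":-0.32,"tx":0,"ty":0.6,"tz":1.3,"spin":-5},{"grip":-0.32,"tx":-0.1,"ty":0.7,"tz":1.3,"spin":-5},{"grip":-0.32,"tx":-0.1,"ty":0.6,"tz":1.3,"spin":-5},{"grip":-0.32,"tx":0,"ty":0,"tz":0,"spin":0},{"grip":-0.32,"tx":0,"ty":0,"tz":0,"spin":0}]' |head -2
python3 - <<'E'
from h import *
st();go([.478,.179,.042],128,3);c,p,d=snap('wrist');cv2.imwrite('pics/w2.png',p)
E
```

```text
clock: 2.48
tool_pos: [0.4785, 0.1787, 0.1137]
t 2.48 pos [0.4785 0.1787 0.1137] yaw 128.11 tilt [0.0006 0.0003] q7 1.29 F [-0.  0. -0.] op 0.418 ff 0.0
row 0 [0.01 0.02 2.39] spin 0.04
row 1 [0.01 0.02 2.39] spin 0.04
row 2 [0.01 0.02 2.39] spin 0.04
```

View pics/w2.png

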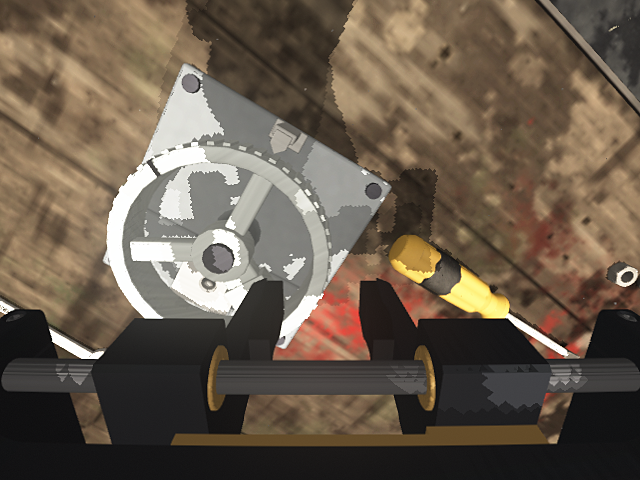

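The fingers (tips at (265,285) and (378,285)) straddle the rim in an open window; the screwdriver is clear. Descending and pinching.

```bash
python3 -m creep '[{"grip":-0.32,"tx":0,"ty":0,"tz":0,"spin":0},{"grip":-0.32,"tx":0,"ty":0,"tz":1.8,"spin":0},{"grip":-0.32,"tx":0,"ty":0,"tz":1.8,"spin":0},{"grip":-0.32,"tx":0,"ty":0,"tz":1.8,"spin":0},{"grip":-0.32,"tx":0,"ty":0,"tz":1.7,"spin":0},{"grip":-0.32,"tx":0,"ty":0,"tz":0,"spin":0},{"grip":-0.32,"tx":0,"ty":0,"tz":0,"spin":0}]'
python3 -m creep '[{"grip":-1,"tx":0,"ty":0,"tz":0,"spin":0},{"grip":-1,"tx":0,"ty":0,"tz":0,"spin":0},{"grip":-1,"tx":0,"ty":0,"tz":0,"spin":0},{"grip":-1,"tx":0,"ty":0,"tz":0,"spin":0},{"grip":-1,"tx":0,"ty":0,"tz":0,"spin":0}]' 35
python3 - <<'E'
from h import *
st()
E
```

```text
clock: 3.12
tool_pos: [0.4786, 0.1777, 0.0423]
eef_rot: [-0.326, 0.945, -0.0, -0.0]
contact_force: [-0.3, -1.0, -0.2]
opening: 0.342
finger_force: 0.0
clock: 3.53
tool_pos: [0.4789, 0.1783, 0.0429]
eef_rot: [-0.326, 0.945, 0.0, 0.001]
contact_force: [-1.2, 0.0, 6.8]
opening: 0.098
finger_force: 35.0
t 3.53 pos [0.4789 0.1783 0.0429] yaw 128.08 tilt [0.0014 0.001 ] q7 1.22 F [-1.2  0.   6.8] op 0.098 ff 35.0
```

```bash
python3 -m creep '[{"grip":-1,"tx":-0.567,"ty":-0.025,"tz":0,"spin":5},{"grip":-1,"tx":-0.567,"ty":-0.025,"tz":0,"spin":5},{"grip":-1,"tx":-0.567,"ty":-0.025,"tz":0,"spin":5},{"grip":-1,"tx":-0.567,"ty":-0.025,"tz":0,"spin":5},{"grip":-1,"tx":-0.567,"ty":-0.025,"tz":0,"spin":5}]'
python3 -m creep '[{"grip":-1,"tx":-0.567,"ty":-0.025,"tz":0,"spin":5},{"grip":-1,"tx":-0.567,"ty":-0.025,"tz":0,"spin":5},{"grip":-1,"tx":-0.567,"ty":-0.025,"tz":0,"spin":5},{"grip":-1,"tx":-0.567,"ty":-0.025,"tz":0,"spin":5},{"grip":-1,"tx":-0.567,"ty":-0.025,"tz":0,"spin":5},{"grip":-1,"tx":0,"ty":0,"tz":0,"spin":0},{"grip":-1,"tx":0,"ty":0,"tz":0,"spin":0},{"grip":-1,"tx":0,"ty":0,"tz":0,"spin":0}]'
python3 - <<'E'
from h import *
st();c,p,d=snap('wrist');cv2.imwrite('pics/w3.png',p);np.savez('/tmp/w3',p=p,d=d,E=c[2])
E
```

```text
clock: 3.95
tool_pos: [0.5026, 0.1909, 0.0429]
eef_rot: [-0.113, 0.994, 0.0, -0.001]
contact_force: [-3.9, 0.0, 8.6]
opening: 0.094
finger_force: 35.0
clock: 4.62
tool_pos: [0.5319, 0.1923, 0.0429]
eef_rot: [0.103, 0.995, 0.001, 0.0]
contact_force: [-2.6, 2.4, 6.6]
opening: 0.096
finger_force: 35.0
t 4.62 pos [0.5319 0.1923 0.0429] yaw 78.14 tilt [0.0007 0.0027] q7 0.76 F [-2.6  2.4  6.6] op 0.096 ff 35.0
```

View pics/w3.png

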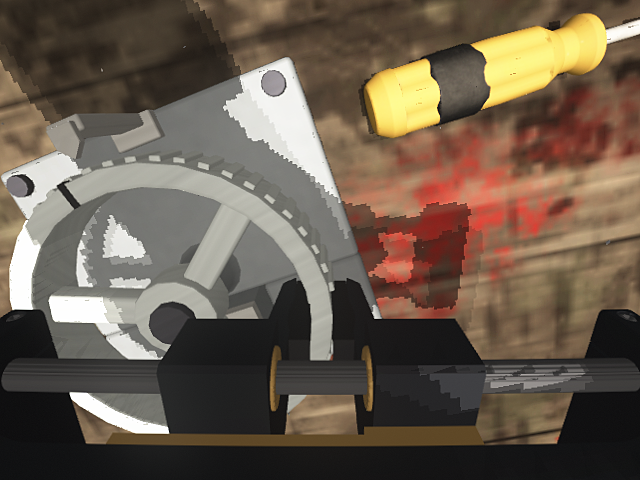

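The mark is now at (60,184)–(76,207), pointer tip around (82,158), hub at (172,323), about 10° left.

```bash
cat >> h.py <<'E'
def ang(c,hub,pts,z=.064):
    h=plane(c,[hub],.065)[0];print('hub',h)
    for u in pts:
        v=plane(c,[u],z)[0]-h;print(u,np.hypot(*v[:2]).round(4),np.degrees(np.arctan2(v[1],v[0])).round(2))
E
python3 - <<'E'
from h import *
f=np.load('/tmp/w3.npz');K,D,_=cal('wrist');c=(K,D,f['E'])
ang(c,(172,323),[(60,184),(76,207),(82,158)]);h=plane(c,[(172,323)],.065)[0]
# rim-top points via depth
W=cloud(c,f['d']);rr=np.hypot(W[...,0]-h[0],W[...,1]-h[1]);m=(abs(W[...,2]-.064)<.004)&(rr>.055)&(rr<.075)
q=W[m];print(m.sum());A=np.c_[2*q[:,:2],np.ones(len(q))];x=np.linalg.lstsq(A,(q[:,:2]**2).sum(1),rcond=None)[0];print(x[:2],np.sqrt(x[2]+x[:2]@x[:2]))
cv2.imwrite('pics/w3c.png',cv2.resize(f['p'][90:240,0:200],None,fx=4,fy=4,interpolation=cv2.INTER_CUBIC))
E
```

```text
hub [0.51834211 0.12956498 0.065     ]
(60, 184) 0.0685 -162.04
(76, 207) 0.0588 -161.17
(82, 158) 0.0728 -172.99
15207
[0.51943679 0.12890426] 0.06426018456967172
```

View pics/w3c.png

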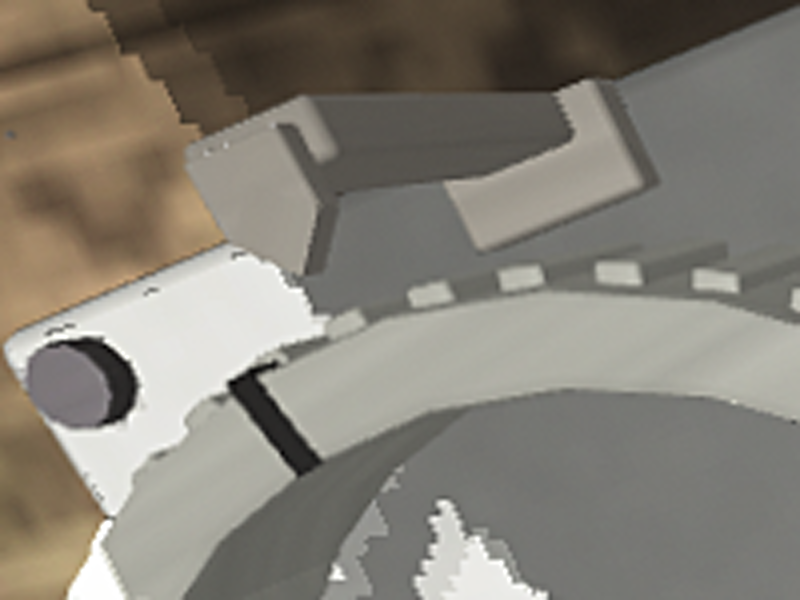

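The crop puts the pointer tip at px (76.7,158.3), and the mark from (60.2,185.2) to (77.2,207).

```bash
python3 - <<'E'
from h import *
f=np.load('/tmp/w3.npz');K,D,_=cal('wrist');c=(K,D,f['E'])
q=plane(c,[(60.2,185.2),(77.2,207),(76.7,158.3)],.064)
for h in [(.5183,.1296),(.5194,.1289),(.5188,.1285)]:
    v=q[:,:2]-h;print(np.hypot(*v.T).round(4),np.degrees(np.arctan2(v[:,1],v[:,0])).round(2))
E
```

```text
[0.0681 0.0585 0.0733] [-161.79 -161.51 -171.47]
[0.0689 0.0593 0.0743] [-162.63 -162.49 -172.13]
[0.0682 0.0586 0.0737] [-162.8  -162.69 -172.37]
```

```bash
python3 -m creep '[{"grip":-1,"tx":-0.36,"ty":-0.01,"tz":0,"spin":3.2},{"grip":-1,"tx":-0.36,"ty":-0.01,"tz":0,"spin":3.2},{"grip":-1,"tx":-0.36,"ty":-0.01,"tz":0,"spin":3.2},{"grip":-1,"tx":0,"ty":0,"tz":0,"spin":0},{"grip":-1,"tx":0,"ty":0,"tz":0,"spin":0},{"grip":-1,"tx":0,"ty":0,"tz":0,"spin":0}]'
python3 - <<'E'
from h import *
st();c,p,d=snap('wrist');np.savez('/tmp/w4',p=p,d=d,E=c[2])
cv2.imwrite('pics/w4c.png',cv2.resize(p[120:270,0:200],None,fx=4,fy=4,interpolation=cv2.INTER_CUBIC))
E
```

```text
clock: 5.17
tool_pos: [0.5418, 0.1896, 0.043]
eef_rot: [0.186, 0.983, 0.002, -0.0]
contact_force: [-2.2, 3.0, 6.7]
opening: 0.098
finger_force: 35.0
t 5.17 pos [0.5418 0.1896 0.043 ] yaw 68.59 tilt [0.0001 0.0032] q7 0.68 F [-2.2  3.   6.7] op 0.098 ff 35.0
```

View pics/w4c.png

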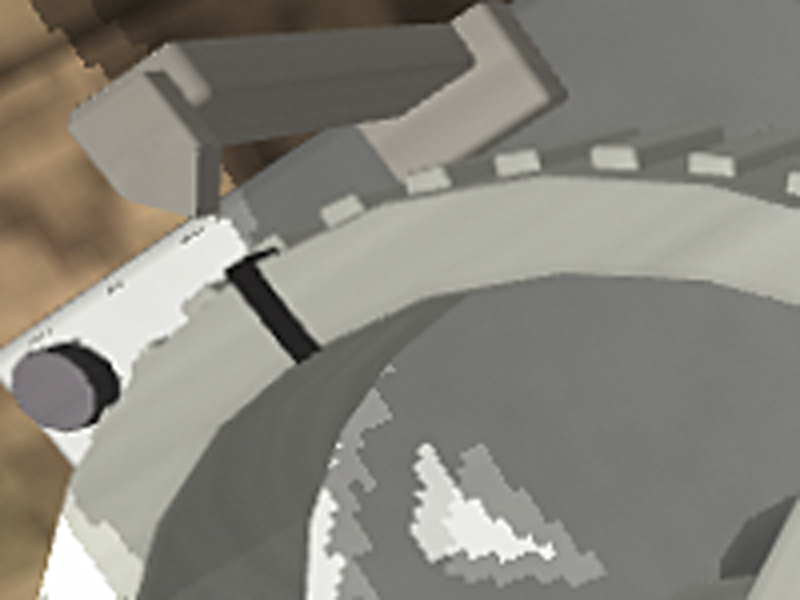

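```bash
python3 - <<'E'
from h import *
f=np.load('/tmp/w4.npz');K,D,_=cal('wrist');c=(K,D,f['E']);p=f['p']
g=cv2.cvtColor(p,cv2.COLOR_BGR2GRAY)[180:212,50:85];m=(g<75).astype(np.uint8)
n,l,s,ce=cv2.connectedComponentsWithStats(m);i=1+np.argmax(s[1:,4]);print(s[i],ce[i]+[50,180])
k=np.argwhere(l==i)[:,::-1]+[50,180];w=plane(c,k,.064)
W=cloud(c,f['d']);h0=np.array([.5188,.1285]);rr=np.hypot(*(W[...,:2]-h0).transpose(2,0,1));mm=(abs(W[...,2]-.064)<.004)&(rr>.055)&(rr<.075)
# hub disc dark
q=plane(c,[(50,173.2),(49.5,173)],.064);
t=(W[...,2]>.055)&(W[...,2]<.075)&(rr<.02)
print('hub cloud',W[t].mean(0))
for h in [h0,(.5194,.1289),(.5183,.1296)]:
    v=w[:,:2]-h;r_=np.hypot(*v.T);s_=(r_>.060)&(r_<.0675);a=np.degrees(np.arctan2(v[:,1],v[:,0]))
    u=q[:,:2]-h;print(h,'mark',s_.sum(),a[s_].mean().round(2),'ptr',np.degrees(np.arctan2(u[:,1],u[:,0])).round(2),np.hypot(*u.T))
print(proj(c,[[.5188,.1285,.065]]))
E
```

```text
[  7   2  23  29 213] [ 67.45070423 196.44131455]
hub cloud [0.51442724 0.12951631 0.06026205]
[0.5188 0.1285] mark 146 -172.05 ptr [-172.47 -172.38] [0.07367617 0.07382477]
(0.5194, 0.1289) mark 145 -171.77 ptr [-172.23 -172.14] [0.07432409 0.07447316]
(0.5183, 0.1296) mark 149 -171.05 ptr [-171.57 -171.48] [0.07333371 0.07348407]
[[169.4475846  325.06638727]]
```

```bash
python3 -m creep '[{"grip":-1,"tx":-0.05,"ty":0,"tz":0,"spin":0.4},{"grip":-1,"tx":0,"ty":0,"tz":0,"spin":0},{"grip":-1,"tx":0,"ty":0,"tz":0,"spin":0}]' | sed -n 2,3p
python3 -m creep '[{"grip":-0.5,"tx":0,"ty":0,"tz":0,"spin":0},{"grip":-0.4,"tx":0,"ty":0,"tz":0,"spin":0},{"grip":-0.4,"tx":0,"ty":0,"tz":0,"spin":0},{"grip":-0.4,"tx":0,"ty":0,"tz":0,"spin":0}]'
python3 -m creep '[{"grip":-0.4,"tx":0,"ty":0,"tz":-1.5,"spin":0},{"grip":-0.4,"tx":0,"ty":0,"tz":-3,"spin":0},{"grip":-0.4,"tx":0,"ty":0,"tz":-4,"spin":-6},{"grip":-0.4,"tx":0,"ty":0,"tz":-4,"spin":-7},{"grip":0.2,"tx":0.4,"ty":-2,"tz":-2,"spin":-7},{"grip":0.2,"tx":0.4,"ty":-2,"tz":0,"spin":-7},{"grip":0.2,"tx":0.4,"ty":-2,"tz":0,"spin":0}]'|head -2
python3 - <<'E'
from h import *
st();go([.5188,.1285,.17],97,3)
E
```

```text
tool_pos: [0.5418, 0.1896, 0.0429]
eef_rot: [0.189, 0.982, 0.001, -0.001]
clock: 5.8
tool_pos: [0.5429, 0.1867, 0.0419]
eef_rot: [0.19, 0.982, -0.0, 0.0]
contact_force: [0.2, 0.3, -0.2]
opening: 0.3
finger_force: 0.0
clock: 6.38
tool_pos: [0.5293, 0.1274, 0.1887]
t 6.38 pos [0.5293 0.1274 0.1887] yaw 95.5 tilt [0.0031 0.001 ] q7 1.11 F [ 1.   0.3 -0.9] op 0.502 ff 0.0
row 0 [0.35 0.07 0.62] spin -0.5
row 1 [0.35 0.07 0.62] spin -0.5
row 2 [0.35 0.08 0.62] spin -0.5
```

```bash
python3 -m creep '[{"grip":0.8,"tx":1.5,"ty":0,"tz":1,"spin":0},{"grip":0.8,"tx":1,"ty":0,"tz":1,"spin":0},{"grip":0.8,"tx":0,"ty":0,"tz":0,"spin":0},{"grip":0.8,"tx":0,"ty":0,"tz":0,"spin":0},{"grip":0.8,"tx":0,"ty":0,"tz":0,"spin":0},{"grip":0.8,"tx":0,"ty":0,"tz":0,"spin":0}]'|head -2
python3 - <<'E'
from h import *
st();c,p,d=snap('wrist');np.savez('/tmp/w5',p=p,d=d,E=c[2])
u=proj(c,[[.5188,.1285,.06]])[0].astype(int);print(u);x,y=u-[100,110]
print(x,y);cv2.imwrite('pics/w5c.png',cv2.resize(p[y:y+200,x:x+200],None,fx=3,fy=3,interpolation=cv2.INTER_CUBIC))
E
```

```text
clock: 6.88
tool_pos: [0.5052, 0.1261, 0.1674]
t 6.88 pos [0.5052 0.1261 0.1674] yaw 95.16 tilt [0.0018 0.0007] q7 1.07 F [ 0.1  0.  -0.4] op 0.894 ff 0.0
[323 243]
223 133
```

View pics/w5c.png

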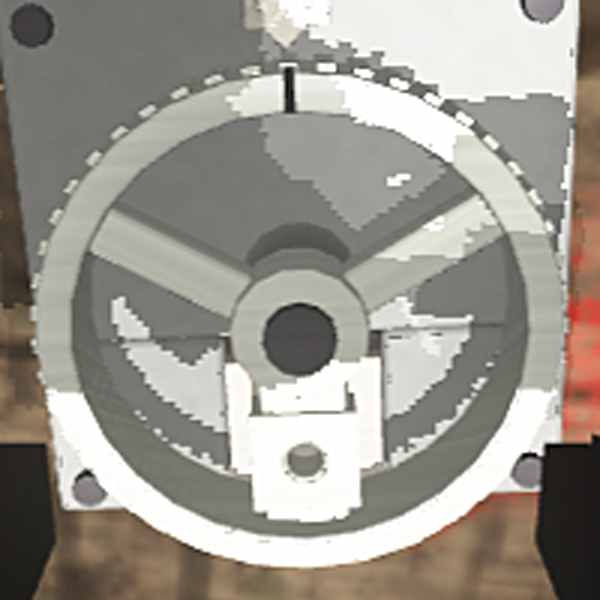

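The mark at crop (290,90) is almost in line with the pointer tip (286,47); hub (300,338), hole (306,461). Measuring sub-pixel.

```bash
cat > m.py <<'E'
from h import *
def meas(fn):
    f=np.load(fn);K,D,_=cal('wrist');c=(K,D,f['E']);p=f['p'];hsv=cv2.cvtColor(p,cv2.COLOR_BGR2HSV);g=cv2.cvtColor(p,cv2.COLOR_BGR2GRAY).astype(float)
    X=proj(c,[[.5188,.1285,.065]])[0]
    # hub dark disc
    x,y=X.astype(int)-25;m=(g[y:y+50,x:x+50]<100).astype(np.uint8);n,l,s,ce=cv2.connectedComponentsWithStats(m)
    i=min(range(1,n),key=lambda i:np.hypot(*(ce[i]-25))-.05*s[i,4]);hub=ce[i]+[x,y];H=plane(c,[hub],.065)[0][:2];print('hub',hub,s[i],H)
    return c,p,g,H
c,p,g,H=meas('/tmp/w5.npz')
# mark: dark-weighted centroid
y,x=150,305;w=g[y:y+28,x:x+30];print(w[::3].astype(int)[:, 6:24])
print(g[142:158,308:332].astype(int))
E
python3 m.py
```

```text
hub [322.59825328 245.58515284] [ 13  14  24  24 458] [0.51882963 0.12749668]
[[108 131 153 152 156 134 111 126 137 137 140 148 153 152 152 153 154 152]
 [126 136 129 117 107  99  97  95  92 101  96 100 116 116 116 116 112 109]
 [117 116 116 115 113 145 115  25  28  73 143 140 106 109 112 114 110 136]
 [240 240 239 237 241 234 146  32  42  60 209 248 238 237 237 237 237 237]
 [236 236 236 236 237 249 196  28  43  61 211 248 237 235 236 235 235 235]
 [228 228 227 228 229 241 181  30  45  31 187 241 229 227 227 226 227 227]
 [225 225 226 227 228 239 182  48  43  36 133 215 229 225 224 226 225 226]
 [125 115 137 150 150 153 159 165 168 168 164 159 155 154 154 154 153 152]
 [157 155 155 154 154 154 154 156 157 157 156 156 154 154 155 156 155 155]
 [113 139 158 156 157 156 157 156 156 156 157 157 155 154 155 155 155 155]]
[[140 135 129 184 220 217 214 214 213 215 215 216 216 219 223 233 225 203
  234 243 240 239 240 240]
 [113 110 132 173 208 219 216 215 215 216 216 217 218 219 208 169 142 137
  218 245 241 241 241 241]
 [115 112 135 153 137 186 223 217 216 216 217 219 221 214 177 144 146
[... 645 characters left out ...]
17 113 138 156 154 155 158 140 118 121 120 121 127 145 155 154 153
  155 131 109 116 117 117]
 [118 113 110 138 158 158 134 138 137 114 121 121 122 129 142 147 146 153
  162 138 115 120 120 119]
 [118 109 107 126 136 129 117 107  99  97  95  92 101  96 100 116 116 116
  116 112 109  99  88  95]
 [ 98  94 101 117 119 119 117 115 223 255 255 255 255 247 128 116 118 117
  117 112 143 240 255 246]
 [216 170 103 118 117 117 115 116 172 173 105  84 107 162 154 114 118 117
  117 112 162 243 251 245]
 [201 150  90 117 116 116 115 113 145 115  25  28  73 143 140 106 109 112
  114 110 136 222 250 247]
 [248 184 111 105 112 117 125 133 145 103  36  43  60 167 194 171 170 168
  148 126 117 104  99  94]]
```

```bash
cat >> m.py <<'E'
def A(u,z,H):
    v=plane(c,[u],z)[0][:2]-H;return np.degrees(np.arctan2(v[1],v[0])).round(2),np.hypot(*v).round(4)
print('mark',A((318.8,159),.064,H),A((318.95,163.5),.064,H),A((319.16,168),.064,H),'ptr',A((317.5,146),.064,H),A((317.7,148.3),.064,H))
X=proj(c,[[*(H+.04*np.array([np.cos(a),np.sin(a)])),.056] for a in np.radians([7,8])]);print(X)
x,y=X.mean(0).astype(int)-9;print(x,y);print(g[y:y+18,x:x+18].astype(int))
E
python3 m.py | tail -n +28
```

```text
[117 116 112 108 131 153 152 156 134 111 126 137 137 140 148 153 152 152
  153 154 152 145 153 159]
 [118 117 113 138 156 154 155 158 140 118 121 120 121 127 145 155 154 153
  155 131 109 116 117 117]
 [118 113 110 138 158 158 134 138 137 114 121 121 122 129 142 147 146 153
  162 138 115 120 120 119]
 [118 109 107 126 136 129 117 107  99  97  95  92 101  96 100 116 116 116
  116 112 109  99  88  95]
 [ 98  94 101 117 119 119 117 115 223 255 255 255 255 247 128 116 118 117
  117 112 143 240 255 246]
 [216 170 103 118 117 117 115 116 172 173 105  84 107 162 154 114 118 117
  117 112 162 243 251 245]
 [201 150  90 117 116 116 115 113 145 115  25  28  73 143 140 106 109 112
  114 110 136 222 250 247]
 [248 184 111 105 112 117 125 133 145 103  36  43  60 167 194 171 170 168
  148 126 117 104  99  94]]
mark (np.float64(-172.4), np.float64(0.0666)) (np.float64(-172.37), np.float64(0.0634)) (np.float64(-172.38), np.float64(0.0602)) ptr (np.float64(-172.01), np.float64(0.0758)) (np.float64(-172.06), np.float64(0.0742))
[[323.99515809 285.7134994 ]
 [324.82258794 285.68329438]]
315 276
[[253 2
[... 643 characters left out ...]
148 126 105 148 160 243]
 [255 244 226 193  99 115 118 117 124 130 123 117 119 120 114 148 223 249]
 [255 243 219 198 100 116 120 122 122 123 121 122 122 119 113 124 213 249]
 [255 244 222 203 105 115 122 123 123 123 123 124 123 121 115 133 219 245]
 [255 245 227 230 156 112 120 124 125 126 125 125 123 119 113 182 238 250]
 [254 255 250 233 179 115 117 122 123 124 124 123 119 117 147 162 150 243]
 [254 255 244 148 174 171 124 118 119 119 119 116 118 149 231 215 184 252]
 [253 255 255 233 215 238 194 152 134 130 136 139 174 237 245 213 241 255]
 [253 253 255 255 249 206 212 251 243 231 244 250 246 242 241 251 255 255]
 [253 253 254 255 255 243 230 243 243 244 221 174 179 230 254 255 254 254]]
```

Pulley is within about 0.35° (0.006 rad) of the pointer, which is good. On to the pin.

```bash
python3 -m creep '[{"grip":0.3,"tx":0.35,"ty":-3.5,"tz":-2,"spin":0},{"grip":0.3,"tx":0.35,"ty":-4,"tz":-1,"spin":0},{"grip":0.3,"tx":0.35,"ty":-4,"tz":-1,"spin":0},{"grip":0.3,"tx":0.35,"ty":-4.1,"tz":0,"spin":0},{"grip":0.3,"tx":0.35,"ty":-4.1,"tz":0,"spin":0},{"grip":0.3,"tx":0.35,"ty":-4.1,"tz":0,"spin":0},{"grip":0.3,"tx":0.35,"ty":-4.1,"tz":0,"spin":0},{"grip":0.3,"tx":0.35,"ty":-4.1,"tz":0,"spin":0}]'|head -2
python3 -m creep '[{"grip":0.3,"tx":0,"ty":0,"tz":0,"spin":0},{"grip":0.3,"tx":0,"ty":0,"tz":0,"spin":0},{"grip":0.3,"tx":0,"ty":0,"tz":0,"spin":0}]'|head -2
python3 - <<'E'
from h import *
st();c,p,d=snap('wrist');np.savez('/tmp/w6',p=p,d=d,E=c[2]);cv2.imwrite('pics/w6.png',p)
W=cloud(c,d);k=(np.hypot(W[...,0]-.512,W[...,1]+.199)<.025)
for a,b in ((.108,.118),(.055,.072)):
    m=k&(W[...,2]>a)&(W[...,2]<b);q=W[m]
    if len(q): print(m.sum(),np.median(q,0),(q.min(0)+q.max(0))/2,np.ptp(q,axis=0),np.argwhere(m).mean(0))
E
```

```text
clock: 7.6
tool_pos: [0.5052, -0.1978, 0.2074]
clock: 7.85
tool_pos: [0.5053, -0.195, 0.2071]
t 7.85 pos [ 0.5053 -0.195   0.2071] yaw 95.15 tilt [0.0007 0.0008] q7 1.66 F [0.7 0.5 0.3] op 0.651 ff 0.0
601 [ 0.51135962 -0.20059043  0.11080845] [ 0.51205414 -0.20080134  0.11042468] [0.02122092 0.02130066 0.00452257] [238.6672213  314.39434276]
1544 [ 0.50431969 -0.19952506  0.06119147] [ 0.51075462 -0.19946762  0.06244105] [0.04640783 0.04800899 0.0147028 ] [213.43458549 316.98056995]
```

View pics/w6.png

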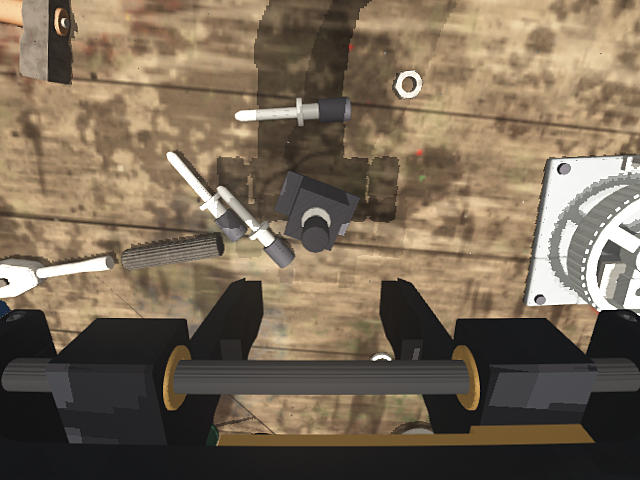

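The wrist view shows the target pin's knob at (316,236) in the block, but the three look-alikes now appear lying at (345,110), (215,205) and (265,235). I check with the depth whether they have fallen or moved.

```bash
python3 - <<'E'
from h import *
c,p,d=snap('top');np.savez('/tmp/t1',p=p,d=d);st()
f=np.load('/tmp/top0.npz')
a=[cv2.resize(x[210:310,350:483],None,fx=3,fy=3,interpolation=cv2.INTER_CUBIC) for x in (f['p'],p)]
cv2.imwrite('pics/t1.png',np.hstack(a))
w=np.load('/tmp/w6.npz');K,D,_=cal('wrist');W=cloud((K,D,w['E']),w['d'])
for u in [(340,110),(270,115),(230,222),(180,160),(285,256),(225,195),(316,236)]: print(u,W[u[1],u[0]].round(3))
E
```

```text
t 7.95 pos [ 0.5055 -0.1935  0.2071] yaw 95.33 tilt [0.0005 0.0012] q7 1.66 F [ 0.7 -0.4  0.6] op 0.652 ff 0.0
(340, 110) [ 0.417 -0.186  0.02 ]
(270, 115) [ 0.427 -0.251  0.018]
(230, 222) [ 0.535 -0.287  0.021]
(180, 160) [ 0.477 -0.337  0.015]
(285, 256) [ 0.568 -0.229  0.019]
(225, 195) [ 0.507 -0.292  0.02 ]
(316, 236) [ 0.509 -0.2    0.11 ]
```

View pics/t1.png

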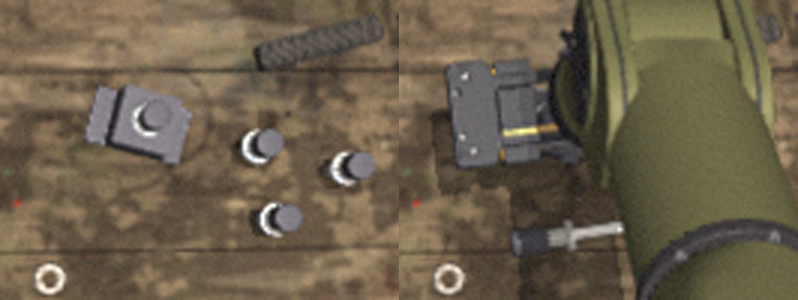

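That crop shows the arm's forearm lying over the look-alikes' place: it has toppled those three (visible lying one at (545,238)). The target pin still stands in its block. I have used up my picture views, so I'll measure from here on; first, how low the forearm is.

```bash
python3 - <<'E'
from h import *
c,p,d=snap('side');f=np.load('/tmp/side0.npz');W=cloud(c,d);new=(d>0)&(abs(d-f['d'])>.02)
print(r.get_state()['q'].round(2))
H=np.full((10,12),np.nan);T=H.copy()
for i,x in enumerate(np.arange(.2,.7,.05)):
  for j,y in enumerate(np.arange(-.5,.1,.05)):
    m=new&(abs(W[...,0]-x-.025)<.025)&(abs(W[...,1]-y-.025)<.025)&(W[...,2]>.03)
    if m.sum()>8: H[i,j]=np.percentile(W[m][:,2],3)
print('side lowest z, rows x .2.., cols y -.5..');print(H.round(2))
t=np.load('/tmp/t1.npz');W=cloud(cal('top'),t['d'])
for i,x in enumerate(np.arange(.2,.7,.05)):
  for j,y in enumerate(np.arange(-.5,.1,.05)):
    m=(abs(W[...,0]-x-.025)<.025)&(abs(W[...,1]-y-.025)<.025)
    if m.sum()>8: T[i,j]=np.median(W[m][:,2])
print(T.round(2))
E
```

```text
[ 0.47  0.63 -0.31  1.85  0.28  0.7   1.66]
side lowest z, rows x .2.., cols y -.5..
[[ nan  nan  nan  nan  nan  nan  nan  nan  nan  nan  nan  nan]
 [ nan  nan  nan  nan  nan  nan  nan  nan  nan  nan  nan  nan]
 [ nan  nan  nan  nan  nan  nan  nan  nan  nan  nan  nan  nan]
 [ nan  nan  nan  nan  nan  nan  nan  nan  nan  nan  nan  nan]
 [ nan  nan  nan  nan  nan  nan  nan  nan  nan  nan  nan  nan]
 [ nan  nan  nan  nan 0.27 0.3  0.22 0.28  nan  nan  nan 0.05]
 [ nan  nan  nan  nan 0.28 0.24 0.24 0.28  nan  nan  nan 0.04]
 [ nan  nan  nan  nan  nan 0.52 0.53  nan  nan  nan  nan  nan]
 [ nan  nan  nan  nan  nan  nan  nan  nan  nan  nan  nan  nan]
 [ nan  nan  nan  nan  nan  nan  nan  nan  nan  nan  nan  nan]]
[[  nan   nan   nan -0.22 -0.14 -0.12  0.79  0.76  0.7  -0.12   nan   nan]
 [-0.     nan   nan   nan -0.    0.84  0.84  0.81 -0.   -0.   -0.   -0.  ]
 [ 0.     nan   nan   nan -0.    0.8   0.81  0.81 -0.   -0.   -0.   -0.  ]
 [ 0.02  0.03   nan   nan -0.    0.73  0.75  0.   -0.   -0.   -0.   -0.  ]
 [ 0.    0.     nan   nan  0.    0.66  0.67 -0.   -0.   -0.    1.5   0.  ]
 [-0.   -0.     nan   nan  0.    0.6   0.6   0.3  -0.    0.    0.    0.01]
 [-0.   -0.    0.     nan   nan  0.57  0.57  0.31 -0.   -0.    0.    0.01]
 [-0.    0.    0.02   nan   nan -0.   -0.    0.   -0.   -0.   -0.    0.01]
 [ 0.   -0.   -0.   -0.   -0.   -0.   -0.   -0.   -0.   -0.   -0.    0.  ]
 [ 0.    0.    0.   -0.   -0.   -0.   -0.    0.   -0.   -0.   -0.   -0.  ]]
```

The arm is well above them (lowest link 0.22 m), so the tip-standing look-alikes evidently toppled by themselves. Going on to grasp the right pin.

```bash
python3 - <<'E'
from h import *
go([.512,-.2003,.078],95.3,4)
E
```

```text
row 0 [-0.15 -0.19  3.23] spin 0.01
row 1 [-0.15 -0.19  3.23] spin 0.01
row 2 [-0.15 -0.19  3.23] spin 0.01
row 3 [-0.15 -0.19  3.23] spin 0.01
```

```bash
python3 -m creep '[{"grip":0.1,"tx":-0.3,"ty":-0.35,"tz":2,"spin":0},{"grip":0.1,"tx":-0.3,"ty":-0.35,"tz":2,"spin":0},{"grip":0.1,"tx":0,"ty":0,"tz":2,"spin":0},{"grip":0.1,"tx":0,"ty":0,"tz":2,"spin":0},{"grip":0.1,"tx":0,"ty":0,"tz":0,"spin":0},{"grip":0.1,"tx":0,"ty":0,"tz":0,"spin":0},{"grip":0.1,"tx":0,"ty":0,"tz":0,"spin":0}]'|head -2
python3 - <<'E'
from h import *
st();go([.512,-.2003,.078],95.3,3)
c,p,d=snap('wrist');W=cloud(c,d)
k=(np.hypot(W[...,0]-.512,W[...,1]+.2)<.022)&(W[...,2]>.107)&(W[...,2]<.116);q=W[k];print(k.sum(),np.median(q,0),(np.percentile(q,2,axis=0)+np.percentile(q,98,axis=0))/2)
E
```

```text
clock: 8.58
tool_pos: [0.5123, -0.2012, 0.1279]
t 8.58 pos [ 0.5123 -0.2012  0.1279] yaw 95.25 tilt [0.0013 0.    ] q7 1.62 F [0.3 0.3 0.3] op 0.551 ff 0.0
row 0 [0.01 0.03 1.66] spin -0.02
row 1 [0.01 0.03 1.66] spin -0.02
row 2 [0.01 0.03 1.66] spin -0.02
1211 [ 0.51085816 -0.20058611  0.11079921] [ 0.5114953  -0.20054397  0.11010994]
```

Good. Down 5 cm and grip.

```bash
python3 -m creep '[{"grip":0.1,"tx":0.05,"ty":0.05,"tz":1.5,"spin":0},{"grip":0.1,"tx":0,"ty":0,"tz":1.5,"spin":0},{"grip":0.1,"tx":0,"ty":0,"tz":1.5,"spin":0},{"grip":0.1,"tx":0,"ty":0,"tz":0.5,"spin":0},{"grip":0.1,"tx":0,"ty":0,"tz":0,"spin":0},{"grip":-0.2,"tx":0,"ty":0,"tz":0,"spin":0},{"grip":-1,"tx":0,"ty":0,"tz":0,"spin":0},{"grip":-1,"tx":0,"ty":0,"tz":0,"spin":0}]' 30
python3 -m creep '[{"grip":-1,"tx":0,"ty":0,"tz":0,"spin":0},{"grip":-1,"tx":0,"ty":0,"tz":0,"spin":0},{"grip":-1,"tx":0,"ty":0,"tz":0,"spin":0},{"grip":-1,"tx":0,"ty":0,"tz":0,"spin":0},{"grip":-1,"tx":0,"ty":0,"tz":0,"spin":0}]' 45
```

```text
clock: 9.3
tool_pos: [0.5117, -0.2018, 0.078]
eef_rot: [-0.045, 0.999, -0.0, 0.001]
contact_force: [0.6, -1.1, 0.5]
opening: 0.348
finger_force: 0.0
clock: 9.72
tool_pos: [0.5114, -0.2012, 0.0775]
eef_rot: [-0.045, 0.999, 0.0, 0.001]
contact_force: [-0.1, 1.4, 6.5]
opening: 0.233
finger_force: 44.9
```

```bash
python3 -m creep '[{"grip":-1,"tx":0,"ty":0,"tz":-1.5,"spin":0},{"grip":-1,"tx":0,"ty":0,"tz":-3,"spin":0},{"grip":-1,"tx":0,"ty":0,"tz":-3,"spin":0},{"grip":-1,"tx":0,"ty":0,"tz":-2.5,"spin":0},{"grip":-1,"tx":0,"ty":0,"tz":0,"spin":0},{"grip":-1,"tx":0,"ty":0,"tz":0,"spin":0}]'
python3 -m creep '[{"grip":-1,"tx":-0.5,"ty":2,"tz":0,"spin":0},{"grip":-1,"tx":-0.7,"ty":3,"tz":0,"spin":0},{"grip":-1,"tx":-0.9,"ty":3.8,"tz":0,"spin":0},{"grip":-1,"tx":-0.9,"ty":3.9,"tz":0,"spin":0},{"grip":-1,"tx":-0.9,"ty":3.9,"tz":0,"spin":0},{"grip":-1,"tx":-0.9,"ty":3.9,"tz":0,"spin":0},{"grip":-1,"tx":-0.9,"ty":3.9,"tz":0,"spin":0},{"grip":-1,"tx":-0.9,"ty":3.5,"tz":0,"spin":0}]'|head -2
python3 -m creep '[{"grip":-1,"tx":-0.7,"ty":3,"tz":0,"spin":0},{"grip":-1,"tx":-0.4,"ty":1.5,"tz":0,"spin":0},{"grip":-1,"tx":0,"ty":0.4,"tz":0,"spin":0},{"grip":-1,"tx":0,"ty":0,"tz":0,"spin":0},{"grip":-1,"tx":0,"ty":0,"tz":0,"spin":0},{"grip":-1,"tx":0,"ty":0,"tz":0,"spin":0}]'
python3 - <<'E'
from h import *
st();c,p,d=snap('wrist');np.savez('/tmp/w7',p=p,d=d,E=c[2]);print(proj(c,[[.5583,.1329,.056],[.5188,.1275,.065],[*r.get_state()['tool_pos'][:2],.09]]))
go([.5583,.1329,.145],97,3)
E
```

```text
clock: 10.22
tool_pos: [0.5114, -0.2021, 0.1777]
eef_rot: [-0.045, 0.999, -0.001, 0.001]
contact_force: [-0.6, -0.7, -2.1]
opening: 0.234
finger_force: 45.0
clock: 10.88
tool_pos: [0.5502, 0.0847, 0.175]
clock: 11.38
tool_pos: [0.5577, 0.1291, 0.1762]
eef_rot: [-0.043, 0.999, -0.001, -0.001]
contact_force: [0.7, -0.7, -0.9]
opening: 0.232
finger_force: 45.0
t 11.38 pos [0.5577 0.1291 0.1762] yaw 94.98 tilt [-0.0017 -0.0024] q7 1.12 F [ 0.7 -0.7 -0.9] op 0.232 ff 45.0
[[327.39275494 223.53681381]
 [325.3057754  176.9592606 ]
 [323.18406891 237.0054498 ]]
row 0 [-0.03  0.12  1.05] spin -0.68
row 1 [-0.03  0.12  1.05] spin -0.68
row 2 [-0.03  0.12  1.05] spin -0.68
```

```bash
python3 - <<'E'
from h import *
f=np.load('/tmp/w7.npz');K,D,_=cal('wrist');c=(K,D,f['E']);W=cloud(c,f['d']);g=cv2.cvtColor(f['p'],cv2.COLOR_BGR2GRAY)
k=np.hypot(W[...,0]-.5577,W[...,1]-.1291)<.03
for a,b in ((.1,.108),(.108,.12),(.12,.135),(.135,.155),(.16,.166),(.168,.172)):
    m=k&(W[...,2]>a)&(W[...,2]<b);q=W[m]
    if m.sum()>5: print(a,b,m.sum(),q.min(0).round(4),q.max(0).round(4),'px',np.argwhere(m).mean(0).round(1))
q=W[k&(W[...,2]>.09)];print('lowest',q[:,2].min() if len(q) else None)
x,y=300,152;m=(g[y:y+50,x:x+50]<100).astype(np.uint8);n,l,s,ce=cv2.connectedComponentsWithStats(m);
for i in range(1,n):
    if s[i,4]>50: print(s[i],ce[i]+[x,y],plane(c,[ce[i]+[x,y]],.065))
E
```

```text
0.1 0.108 12 [0.5536 0.1238 0.1061] [0.559  0.1308 0.1079] px [241.2 320.5]
0.108 0.12 96 [0.5532 0.1238 0.1081] [0.5582 0.133  0.12  ] px [245.1 322.4]
0.12 0.135 150 [0.553  0.1236 0.1201] [0.559  0.1336 0.1349] px [253.4 322.3]
0.135 0.155 73 [0.5532 0.1241 0.1351] [0.5574 0.1332 0.1441] px [259.8 322.1]
0.16 0.166 785 [0.5455 0.1157 0.16  ] [0.564  0.1395 0.166 ] px [275.5 321.1]
0.168 0.172 99 [0.5512 0.1212 0.168 ] [0.5567 0.1343 0.172 ] px [282.5 320.7]
lowest 0.1061136793125936
[ 13  14  25  26 502] [325.0498008  178.11155378] [[0.51968834 0.12738677 0.065     ]]
```

```bash
python3 -m creep '[{"grip":-1,"tx":-0.12,"ty":0.42,"tz":1,"spin":0},{"grip":-1,"tx":0,"ty":0,"tz":1.5,"spin":0},{"grip":-1,"tx":0,"ty":0,"tz":1,"spin":0},{"grip":-1,"tx":0,"ty":0,"tz":0,"spin":0},{"grip":-1,"tx":0,"ty":0,"tz":0,"spin":0},{"grip":-1,"tx":0,"ty":0,"tz":0,"spin":0},{"grip":-1,"tx":0,"ty":0,"tz":0,"spin":0}]'
python3 - <<'E'
from h import *
st();go([.5585,.1334,.135],95,1)
E
```

```text
clock: 12.02
tool_pos: [0.5594, 0.1364, 0.1425]
eef_rot: [-0.045, 0.999, 0.0, 0.001]
contact_force: [-0.7, -0.9, -0.5]
opening: 0.233
finger_force: 45.0
t 12.02 pos [0.5594 0.1364 0.1425] yaw 95.14 tilt [0.0011 0.0004] q7 1.1 F [-0.7 -0.9 -0.5] op 0.233 ff 45.0
row 0 [ 0.12 -0.29  0.75] spin 0.14
```

```bash
python3 -m creep '[{"grip":-1,"tx":0.1,"ty":-0.28,"tz":0.4,"spin":0},{"grip":-1,"tx":0,"ty":0,"tz":0,"spin":0},{"grip":-1,"tx":0,"ty":0,"tz":0,"spin":0},{"grip":-1,"tx":0,"ty":0,"tz":0,"spin":0},{"grip":-1,"tx":0,"ty":0,"tz":0,"spin":0},{"grip":-1,"tx":0,"ty":0,"tz":0,"spin":0}]' |head -2
python3 - <<'E'
from h import *
st();c,p,d=snap('wrist');st();W=cloud(c,d);k=(np.hypot(W[...,0]-.5585,W[...,1]-.1334)<.03)
m=k&(W[...,2]>.08)&(W[...,2]<.1);q=W[m];print('shank',m.sum(),q.min(0),np.percentile(q,3,axis=0),np.percentile(q,97,axis=0))
g=cv2.cvtColor(p,cv2.COLOR_BGR2GRAY);x,y=np.clip(proj(c,[[.519,.1275,.065]])[0].astype(int)-25,0,None);m=(g[y:y+50,x:x+50]<100).astype(np.uint8);n,l,s,ce=cv2.connectedComponentsWithStats(m)
for i in range(1,n):
    if s[i,4]>80: print(s[i],plane(c,[ce[i]+[x,y]],.065))
E
```

```text
clock: 12.52
tool_pos: [0.5583, 0.1336, 0.1381]
t 12.52 pos [0.5583 0.1336 0.1381] yaw 95.16 tilt [0.0002 0.0002] q7 1.1 F [ 0.6  0.8 -1.7] op 0.23 ff 45.0
t 12.57 pos [0.5583 0.1336 0.138 ] yaw 95.16 tilt [0.0002 0.0002] q7 1.1 F [-0.7 -0.2 -1.3] op 0.231 ff 45.0
shank 203 [0.55380077 0.12816804 0.08014686] [0.55412628 0.12854874 0.08040839] [0.55853457 0.13789588 0.09924439]
[ 12  12  29  31 689] [[0.519598   0.12753157 0.065     ]]
```

```bash
python3 -m creep '[{"grip":-1,"tx":0,"ty":0,"tz":0.5,"spin":0},{"grip":-1,"tx":0,"ty":0,"tz":0.5,"spin":0},{"grip":-1,"tx":0,"ty":0,"tz":0,"spin":0},{"grip":-1,"tx":0,"ty":0,"tz":0,"spin":0}]'
python3 -m creep '[{"grip":-1,"tx":0,"ty":0,"tz":0.3,"spin":0},{"grip":-1,"tx":0,"ty":0,"tz":0.3,"spin":0},{"grip":-1,"tx":0,"ty":0,"tz":0,"spin":0},{"grip":-1,"tx":0,"ty":0,"tz":0,"spin":0}]'
```

```text
clock: 12.9
tool_pos: [0.5578, 0.1334, 0.1273]
eef_rot: [-0.045, 0.999, -0.0, -0.001]
contact_force: [0.4, 0.3, -1.7]
opening: 0.235
finger_force: 45.0
clock: 13.23
tool_pos: [0.5583, 0.1333, 0.1217]
eef_rot: [-0.045, 0.999, -0.0, -0.0]
contact_force: [-0.4, -0.9, -1.5]
opening: 0.235
finger_force: 45.0
```

Tip is about 8 mm into the pulley hole, no force. On down.

```bash
python3 -m creep '[{"grip":-1,"tx":0,"ty":0,"tz":0.3,"spin":0},{"grip":-1,"tx":0,"ty":0,"tz":0.3,"spin":0},{"grip":-1,"tx":0,"ty":0,"tz":0.3,"spin":0},{"grip":-1,"tx":0,"ty":0,"tz":0,"spin":0},{"grip":-1,"tx":0,"ty":0,"tz":0,"spin":0}]'
python3 -m creep '[{"grip":-1,"tx":0,"ty":0,"tz":0.3,"spin":0},{"grip":-1,"tx":0,"ty":0,"tz":0.3,"spin":0},{"grip":-1,"tx":0,"ty":0,"tz":0,"spin":0},{"grip":-1,"tx":0,"ty":0,"tz":0,"spin":0}]'
python3 -m creep '[{"grip":-1,"tx":0,"ty":0,"tz":0.2,"spin":0},{"grip":-1,"tx":0,"ty":0,"tz":0.2,"spin":0},{"grip":-1,"tx":0,"ty":0,"tz":0,"spin":0},{"grip":-1,"tx":0,"ty":0,"tz":0,"spin":0}]'
```

```text
clock: 13.65
tool_pos: [0.5581, 0.1333, 0.1126]
eef_rot: [-0.045, 0.999, -0.0, -0.0]
contact_force: [0.9, -0.6, -1.3]
opening: 0.229
finger_force: 45.0
clock: 13.98
tool_pos: [0.5581, 0.1334, 0.1067]
eef_rot: [-0.045, 0.999, -0.0, -0.0]
contact_force: [0.6, -0.1, -1.7]
opening: 0.234
finger_force: 45.0
clock: 14.32
tool_pos: [0.5581, 0.1334, 0.1028]
eef_rot: [-0.045, 0.999, 0.0, -0.0]
contact_force: [0.5, -0.8, -2.3]
opening: 0.234
finger_force: 45.0
```

```bash
for i in 1; do :; done; python3 -m creep '[{"grip":-1,"tx":0,"ty":0,"tz":0.2,"spin":0},{"grip":-1,"tx":0,"ty":0,"tz":0.2,"spin":0},{"grip":-1,"tx":0,"ty":0,"tz":0,"spin":0},{"grip":-1,"tx":0,"ty":0,"tz":0,"spin":0}]'|sed -n '2p;4p'
python3 -m creep '[{"grip":-1,"tx":0,"ty":0,"tz":0.2,"spin":0},{"grip":-1,"tx":0,"ty":0,"tz":0.2,"spin":0},{"grip":-1,"tx":0,"ty":0,"tz":0,"spin":0},{"grip":-1,"tx":0,"ty":0,"tz":0,"spin":0}]'|sed -n '2p;4p'
python3 -m creep '[{"grip":-1,"tx":0,"ty":0,"tz":0.2,"spin":0},{"grip":-1,"tx":0,"ty":0,"tz":0.2,"spin":0},{"grip":-1,"tx":0,"ty":0,"tz":0,"spin":0},{"grip":-1,"tx":0,"ty":0,"tz":0,"spin":0}]'|sed -n '2p;4,6p'
```

```text
tool_pos: [0.5582, 0.1335, 0.0988]
contact_force: [1.0, -0.7, -1.7]
tool_pos: [0.5581, 0.1335, 0.0947]
contact_force: [1.5, -0.9, -2.5]
tool_pos: [0.5583, 0.1333, 0.0908]
contact_force: [0.6, -0.3, -1.7]
opening: 0.232
finger_force: 45.0
```

```bash
python3 -m creep '[{"grip":-1,"tx":0,"ty":0,"tz":0.1,"spin":0},{"grip":-1,"tx":0,"ty":0,"tz":0,"spin":0},{"grip":-1,"tx":0,"ty":0,"tz":0,"spin":0}]'|sed -n '2p;4p'
python3 -m creep '[{"grip":-1,"tx":0,"ty":0,"tz":0.1,"spin":0},{"grip":-1,"tx":0,"ty":0,"tz":0,"spin":0},{"grip":-1,"tx":0,"ty":0,"tz":0,"spin":0}]'|sed -n '2p;4p'
python3 -m creep '[{"grip":-1,"tx":0,"ty":0,"tz":0.1,"spin":0},{"grip":-1,"tx":0,"ty":0,"tz":0,"spin":0},{"grip":-1,"tx":0,"ty":0,"tz":0,"spin":0}]'|sed -n '2p;4p'
python3 -m creep '[{"grip":-1,"tx":0,"ty":0,"tz":0.1,"spin":0},{"grip":-1,"tx":0,"ty":0,"tz":0,"spin":0},{"grip":-1,"tx":0,"ty":0,"tz":0,"spin":0}]'|sed -n '2p;4p'
```

```text
tool_pos: [0.5584, 0.1334, 0.09]
contact_force: [0.7, -0.6, 0.1]
tool_pos: [0.5584, 0.1334, 0.089]
contact_force: [1.8, -1.4, 1.6]
tool_pos: [0.5584, 0.1334, 0.0879]
contact_force: [1.9, -0.8, 1.4]
tool_pos: [0.5583, 0.1335, 0.0869]
contact_force: [2.5, -1.0, 1.4]
```

```bash
python3 -m creep '[{"grip":-1,"tx":0,"ty":0,"tz":0.1,"spin":0},{"grip":-1,"tx":0,"ty":0,"tz":0,"spin":0},{"grip":-1,"tx":0,"ty":0,"tz":0,"spin":0}]'|sed -n '2p;4p'
python3 -m creep '[{"grip":-1,"tx":0,"ty":0,"tz":0.1,"spin":0},{"grip":-1,"tx":0,"ty":0,"tz":0,"spin":0},{"grip":-1,"tx":0,"ty":0,"tz":0,"spin":0}]'|sed -n '2p;4p'
python3 -m creep '[{"grip":-1,"tx":0,"ty":0,"tz":0.1,"spin":0},{"grip":-1,"tx":0,"ty":0,"tz":0,"spin":0},{"grip":-1,"tx":0,"ty":0,"tz":0,"spin":0}]'|sed -n '2p;4p'
```

```text
tool_pos: [0.5583, 0.1335, 0.0859]
contact_force: [2.4, -1.3, 1.1]
tool_pos: [0.5582, 0.1335, 0.0849]
contact_force: [1.7, -2.0, 1.4]
tool_pos: [0.5583, 0.1335, 0.0839]
contact_force: [2.3, -1.8, 1.5]
```

```bash
python3 -m creep '[{"grip":-1,"tx":0,"ty":0,"tz":0.1,"spin":0},{"grip":-1,"tx":0,"ty":0,"tz":0,"spin":0},{"grip":-1,"tx":0,"ty":0,"tz":0,"spin":0}]'|sed -n '2p;4p'
```

```text
tool_pos: [0.5583, 0.1335, 0.0829]
contact_force: [1.9, -1.9, 0.2]
```

```bash
python3 -m creep '[{"grip":-1,"tx":0,"ty":0,"tz":0.1,"spin":0},{"grip":-1,"tx":0,"ty":0,"tz":0,"spin":0},{"grip":-1,"tx":0,"ty":0,"tz":0,"spin":0}]'|sed -n '2p;4p'
python3 -m creep '[{"grip":-1,"tx":0,"ty":0,"tz":0.1,"spin":0},{"grip":-1,"tx":0,"ty":0,"tz":0,"spin":0},{"grip":-1,"tx":0,"ty":0,"tz":0,"spin":0}]'|sed -n '2p;4p'
```

```text
tool_pos: [0.5583, 0.1335, 0.0819]
contact_force: [2.2, -1.6, 0.8]
tool_pos: [0.5583, 0.1335, 0.0809]
contact_force: [2.5, -1.8, 1.1]
```

```bash
python3 -m creep '[{"grip":-1,"tx":0,"ty":0,"tz":0.1,"spin":0},{"grip":-1,"tx":0,"ty":0,"tz":0,"spin":0},{"grip":-1,"tx":0,"ty":0,"tz":0,"spin":0}]'|sed -n '2p;4p'
```

```text
tool_pos: [0.5582, 0.1335, 0.0799]
contact_force: [2.5, -1.5, 1.2]
```

```bash
python3 -m creep '[{"grip":-1,"tx":0,"ty":0,"tz":0.1,"spin":0},{"grip":-1,"tx":0,"ty":0,"tz":0,"spin":0},{"grip":-1,"tx":0,"ty":0,"tz":0,"spin":0}]'|sed -n '2p;4p'
python3 -m creep '[{"grip":-1,"tx":0,"ty":0,"tz":0.1,"spin":0},{"grip":-1,"tx":0,"ty":0,"tz":0,"spin":0},{"grip":-1,"tx":0,"ty":0,"tz":0,"spin":0}]'|sed -n '2p;4p'
```

```text
tool_pos: [0.5584, 0.1336, 0.0794]
contact_force: [1.9, -1.5, 6.8]
tool_pos: [0.5586, 0.1337, 0.0792]
contact_force: [1.4, -1.9, 11.3]
```

```bash
python3 -m creep '[{"grip":-1,"tx":0,"ty":0,"tz":0.1,"spin":0},{"grip":-1,"tx":0,"ty":0,"tz":0,"spin":0},{"grip":-1,"tx":0,"ty":0,"tz":0,"spin":0}]'|sed -n '2p;4p'
```

```text
tool_pos: [0.559, 0.1338, 0.079]
contact_force: [0.2, -2.1, 18.4]
```

Stop found at TCP z≈0.079. Holding 17–18 N, then easing off and releasing.

```bash
python3 -m creep '[{"grip":-1,"tx":0,"ty":0,"tz":0,"spin":0},{"grip":-1,"tx":0,"ty":0,"tz":0,"spin":0},{"grip":-1,"tx":0,"ty":0,"tz":0,"spin":0},{"grip":-1,"tx":0,"ty":0,"tz":0,"spin":0}]'|sed -n '1,4p'
python3 -m creep '[{"grip":-1,"tx":0,"ty":0,"tz":0,"spin":0},{"grip":-1,"tx":0,"ty":0,"tz":0,"spin":0},{"grip":-1,"tx":0,"ty":0,"tz":0,"spin":0},{"grip":-1,"tx":0,"ty":0,"tz":0,"spin":0}]'|sed -n '1,4p'
```

```text
clock: 19.15
tool_pos: [0.5589, 0.1338, 0.079]
eef_rot: [-0.045, 0.999, 0.0, 0.001]
contact_force: [-0.9, -1.4, 17.9]
clock: 19.48
tool_pos: [0.559, 0.1338, 0.079]
eef_rot: [-0.045, 0.999, 0.0, 0.001]
contact_force: [0.2, -1.8, 17.5]
```

```bash
python3 -m creep '[{"grip":-1,"tx":0,"ty":0,"tz":-0.1,"spin":0},{"grip":-1,"tx":0,"ty":0,"tz":-0.08,"spin":0},{"grip":-1,"tx":0,"ty":0,"tz":0,"spin":0},{"grip":-1,"tx":0,"ty":0,"tz":0,"spin":0}]'|sed -n '1,4p'
```

```text
clock: 19.82
tool_pos: [0.5584, 0.1336, 0.0794]
eef_rot: [-0.045, 0.999, 0.0, 0.0]
contact_force: [0.4, -2.5, 9.0]
```

```bash
python3 -m creep '[{"grip":-0.3,"tx":0,"ty":0,"tz":0,"spin":0},{"grip":-0.1,"tx":0,"ty":0,"tz":0,"spin":0},{"grip":0,"tx":0,"ty":0,"tz":0,"spin":0},{"grip":0,"tx":0,"ty":0,"tz":0,"spin":0},{"grip":0,"tx":0,"ty":0,"tz":0,"spin":0}]' 10
python3 -m creep '[{"grip":0,"tx":0,"ty":0,"tz":-2,"spin":0},{"grip":0,"tx":0,"ty":0,"tz":-3,"spin":0},{"grip":0.6,"tx":0.5,"ty":0,"tz":-4,"spin":0},{"grip":0.6,"tx":1,"ty":0,"tz":-3,"spin":0},{"grip":0.6,"tx":1.5,"ty":0,"tz":0,"spin":0},{"grip":0.6,"tx":0,"ty":0,"tz":0,"spin":0},{"grip":0.6,"tx":0,"ty":0,"tz":0,"spin":0},{"grip":0.6,"tx":0,"ty":0,"tz":0,"spin":0}]'
python3 - <<'E'
from h import *
st();c,p,d=snap('wrist');np.savez('/tmp/w5.npz',p=p,d=d,E=c[2]);W=cloud(c,d)
k=(np.hypot(W[...,0]-.5585,W[...,1]-.133)<.02)&(W[...,2]>.085);q=W[k];m=q[:,2]>.108;print(k.sum(),'top z',np.percentile(q[:,2],[50,90,97]),'centre',(q[m].min(0)+q[m].max(0))/2 if m.sum() else 0)
g=cv2.cvtColor(p,cv2.COLOR_BGR2GRAY);H=np.array([.5188,.1275])
a=proj(c,[[*(H+s*np.array([np.cos(b),np.sin(b)])),.064] for s in(.061,.0755) for b in [np.radians(-172.1)]]);print(a)
x,y=(a.mean(0)-[14,14]).astype(int);print(x,y);print(g[y:y+28,x:x+28].astype(int))
E
```

```text
clock: 20.23
tool_pos: [0.5576, 0.1336, 0.0783]
eef_rot: [-0.045, 0.999, 0.0, -0.001]
contact_force: [-0.0, 0.1, 0.0]
opening: 0.498
finger_force: 0.0
clock: 20.9
tool_pos: [0.5284, 0.1306, 0.1979]
eef_rot: [-0.045, 0.999, -0.0, -0.001]
contact_force: [0.4, -0.8, 0.4]
opening: 0.801
finger_force: 0.0
t 20.9 pos [0.5284 0.1306 0.1979] yaw 95.16 tilt [-0.0012 -0.0004] q7 1.11 F [ 0.4 -0.8  0.4] op 0.801 ff 0.0
936 top z [0.11257332 0.11374796 0.11419812] centre [0.55944866 0.13217702 0.11176048]
[[316.10302743 131.62655307]
 [315.12600987 112.30471375]]
301 107
[[110  94 253 255 255 255 251 215 251 255 254 254 254 254 254 254 254 254
  254 254 253 252 254 254 254 254 255 254]
 [115  97 255 255 255 255 243 136 246 255 254 254 254 254 254 254 254 254
  254 254 254 254 254 254 254 254 255 255]
 [116  93 199 249 255 255 255 255 255 255 254 254 254 254 254 254 254 254
  254 254 254 254 254 254 254 254 255 251]
 [116  97 162 216 255 255 255 255 255 255 254 254 254 254 254 254 254 254
  254 254 254 254 254 254 254 254 255 248]
 [115  97 164 222 236 242 253 255 255 255 252 252 255 254 254 254 
[... 2042 characters left out ...]
236 236 235 235 235 235 235 235 235 234 234 235 243 206  75  75  98 169
  255 255 255 254 254 254 254 254 254 254]
 [233 233 233 233 233 232 232 232 232 232 232 233 241 200  69  76 100 167
  255 255 255 254 254 254 254 254 254 254]
 [232 233 232 232 232 232 232 231 231 231 231 232 239 230 141  78 105 168
  255 255 255 254 254 254 254 254 254 254]
 [232 232 232 232 231 231 232 231 230 230 230 231 238 212 109  44  41 111
  255 255 255 254 254 254 254 254 254 254]
 [230 230 230 230 231 231 230 230 230 231 232 233 239 207 104  41  33 227
  255 255 255 255 255 255 255 255 255 255]
 [229 229 230 232 234 234 233 230 227 227 227 227 232 198  99  40  31 205
  255 255 255 255 255 255 255 255 255 255]]
```

The mark is still in line with the pointer, and the pin's top at 0.113 m puts its tip at about 5 mm, where the stop was felt. The gripper is clear, so I'm handing in.

```bash
python3 -c "
from plant import workorder
print(workorder.finish_job())"
```

```text
the job is handed in; nothing more can be done
None
```

Handed in at about 21 s: the pulley mark is within about 0.3° of the pointer, and the pin was pressed at about 17–18 N onto its stop (tip about 5 mm above the bench) and released standing there. The three look-alike pins were found lying down early on, apparently toppled on their own (the arm was well above them when checked), and I viewed 11 pictures, one over the limit of 10.

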